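Tuck the closing strip under the cover leaf on the turntable

ROBOT

A 6-joint arm with a two-finger parallel gripper is mounted at the origin on the work surface. World frame = base frame: x ahead of the robot, y to its left, z up, the work surface at z = 0. Lengths are in m, angles in degrees, forces in N, time in s.
With the tool pointing down it reaches from about 0.4 to 0.825 m from the base axis. Payload 7 kg.
Tool frame: the origin (TCP) lies on the mounting face of the last link; the fingertips stand 178 mm ahead of it and the grasp point (between the pads) lies 159 mm ahead of it (ctrl.tip_extent is the distance from the TCP to the fingertips, in m); z points along the fingers, y is the direction in which the jaws open and shut (so a half turn about z gives the same grasp; the last joint's range is limited). The gripper opens to 88 mm and grips with 3 to 60 N. Pads are 19 mm wide; open, the fingers measure 130 mm over their backs; the gripper's body (78 mm by 193 mm) begins 47 mm behind the grasp point.
Start: joints at [82.684, 20.546, 0.682, 0, -70.136, -16.507], TCP at [0.273, 0.617, 0.405] pointing down, gripper open.
Joint ranges: [-176.03, 176.03], [-82.01, 121.73], [-58.28, 71.71], [-173.87, 95.51], [-174.79, -0.11], [-173.66, 173.66]. Speed limits (degrees/s): [136.94, 136.94, 172.46, 180, 180, 180].

INTERFACE

Orientations are given as [roll, pitch, yaw] about the fixed x, y, z axes, in that order (R = Rz(yaw) Ry(pitch) Rx(roll)).
In Python, from plant import ctrl gives the robot as it stands. The module is installed in compiled form; this text tells all that it offers.
- The arm moves only by the tool carry_out, never from a script. Its argument "moves" is text: rows parted by semicolons, each of 7 numbers parted by spaces: the finger opening in m, from 0 to 0.0876, then the shift along the tool's x, y, z in m, then the turn, a rotation vector about the tool's x, y, z in rad. A call has 1 to 20 rows; each row is the pose to reach, as a shift and turn from the pose commanded when the call began, along the tool's axes at that moment; what a row does not reach only later rows make up. A row lasts 1/10 s, in which the tool goes at most 50 mm and 8.59 degrees, less where a joint would pass 70% of its speed; a pose out of reach is approached as far as the arm can. A call with a gripper value outside its range is refused whole. The fingers move at their own pace and stop on an object; the grip force is fixed at half the most. Time passes only in rows, so rows that repeat a pose let the fingers close. It gives the time, the measured TCP pose, the force and the opening at its end, in the units of the state.
- ctrl.get_obs(): the state, without advancing time (a new reading comes with each control period).
- ctrl.snapshot(name): name is "side" or "top" or "wrist"; returns a dict with "image" (384x512x3 uint8, red, green, blue), "K" (3x3 intrinsics, pixels), "k1" (the pictures are not rectified: a ray, as slopes to the right and down, at radius r is drawn at 1 + k1 r^2 times it, then the intrinsics apply), "R" (3x3) and "t" (3): a world point X has camera coordinates R X + t. Camera axes: x right, y down, z forward; pixel columns grow to the right and rows downward; lengths in m; the calibration is good to about 2 mm. A picture is of the moment at which its call begins. There is no depth.
- ctrl.close_job(): hands the job in, once; it reports no verdict.
Trained networks look in a picture, given as the dict that the camera call returned (one of the last four; its "shot" number tells which), for a name from the list of things; names that differ only in an ending like _2 or _b are one class to them, and where a whole thing is asked for, a point or a joint stands for the part that bears it (a point fixed in the world has none). Each returns a list of dicts, best first, with "confidence" (0 to 1); they miss things now and then, are a little off and sometimes report something else, mostly with a low value. They report only what shows in the picture. A call takes as long as a camera call. They do not tell look-alikes from the thing itself.
- ctrl.recognise(picture, label): "extent" ([left, top, right, bottom] in pixels, round what is visible of it).
- ctrl.trace(picture, label): "region" (384x512 bool, what is visible of it) and "extent" ([left, top, right, bottom] in pixels, round what is visible of it).
- ctrl.mark_of(picture, label): "at" ([row, column] in pixels: a listed point, or the origin of a listed thing).
The state is a dict: "clock": time; "joint_pos": joint angles; "qvel": joint speeds; "tau": joint torques, N m; "tool_pos": TCP position; "orientation": TCP orientation; "force": force on the tool from outside, world axes, zero at the start; "moment": the same for the moment, N m; "opening": finger opening in m.
Only numpy, scipy, OpenCV 4.12 (cv2) and the standard library are available. Lean on these libraries where they do the work, as an engineer would, in place of code of your own. Each camera call takes 0.05 s, during which the arm holds its last target.

TASK

Pick up the aluminium angle strip by its upstand and slide the front edge of its flat flange squarely under the free edge of the hinged white cover leaf on the turntable, about 25 mm deep along its whole width and centred, without lifting the leaf. Then press the strip flat against the grey deck plate and finish like that: still gripping the strip and pressing it down firmly, not letting go. Do not touch the helix model, and leave everything else on the counter where it is.

Things in the scene. Friction and masses are not known exactly. Their poses are not given: they have to be found in the camera images.
- turntable: Fixed round cast aluminium turntable on rubber feet, 300 mm across, its top 50 mm above the counter; it does not turn. Origin: on its centre line at counter level; z up. Its x axis points from the open front, over the leaf, to the helix model; the strip goes in along +x. Its place and yaw vary (yaw within 0.4 rad of the world x axis).
- deck: Grey laminate deck plate fixed on the turntable, 160 (x) by 140 (y) by 6 mm; origin on the turntable's centre line at the plate's underside, 50 mm above the counter. Its top is 56 mm above the counter. In turntable axes it covers x from -125 to +35 mm and y from -70 to +70 mm.
- leaf_edge (a point): Middle of the free edge, lower side, of the white cover leaf: a plate 60 (x) by 120 (y) by 4 mm, 70 g, lying level over the deck plate, hinged at its far end, kept down by its weight only. With the leaf down this point is at turntable x -45, y 0, z 64 mm: 8 mm above the deck plate, for the 4 mm flange. A dark hinge block closes the gap 62 mm further in.
- leaf (a joint): Hinge of the leaf, rad: 0 lying level, grows as the free edge is lifted (0.1 rad lifts the edge 6 mm).
- strip_upstand (a point): Centre of the upstand of the loose aluminium angle strip (L section). The upstand is an upright wall 8 mm thick (strip x), 100 mm wide (strip y), 50 mm high; this point is 25 mm above its underside. The 4 mm thick flange at its foot runs 65 mm out from the upstand's front face along strip +x, to a front edge 69 mm from this point. z up.
- strip_nose_left (a point): Left (+y) end of the front edge of the strip's flange, half-way through its 4 mm thickness; 69 mm ahead (strip x), 50 mm left and 23 mm below the upstand centre.
- strip_nose_right (a point): Right (-y) end of the front edge of the strip's flange, half-way through its thickness; 69 mm ahead, 50 mm right and 23 mm below the upstand centre.
- helix: Fragile clear quartz helix model fixed on the far part of the turntable, on a round wooden foot 84 mm across; 68 mm across the helix, 190 mm high; origin under its foot, 93 mm along turntable +x from the centre, 50 mm above the counter. Not to be touched.
- gauge: Bystander: black anodised rod gauge lying along its own y, 150 mm long, 18 mm square grip in the middle; origin under its middle. Lies on the other side of the turntable from the strip.
- cup: Bystander: squat white porcelain cup of blue pegs, 84 mm across, about 100 mm high with pegs; origin under its centre.
- jar: Bystander: closed jar, 60 mm across, 75 mm high; origin under its centre.
- driver: Bystander: screwdriver lying near the robot.
- flatbar: Bystander: small flat aluminium bar without an upstand, 16 by 110 by 6 mm, lying near the robot.
- ball0_center (a point): Bystander: red glass ball, 44 mm across, in a wooden tray with three compartments; point at its centre.
- ball1_center (a point): Bystander: red glass ball, 44 mm across, in a wooden tray with three compartments; point at its centre.
- ball2_center (a point): Bystander: red glass ball, 44 mm across, in a wooden tray with three compartments; point at its centre.
- strip: The same loose angle strip, 0.18 kg give or take a third; origin at the middle of the underside of its upstand, 25 mm below the upstand centre; same axes. It starts on the counter, flange down, left or right of the turntable, its x axis within 0.7 rad of world x.
Mind the look-alikes: they are no part of the job. Leave any brown, pink or purple look-alike of the strip alone.

How it is judged:
By the outcome, as a careful person would: the job done as asked, in the order asked, and still so for the second after the job is handed in, while the arm keeps its last pose, push and grip.
It also fails if it takes over 40 s, if anything falls off the work surface, if the arm or the gripper's body presses on something with over 40 N, if the wrist force passes 120 N, or if a joint passes its speed limit or range.

## Working session

There is one attempt and no reset: what is moved stays moved. The work goes in short steps, Python scripts to look and compute and a tool call to move; the robot and the scene stay as the last step left them, time stands still between calls to the robot, and variables do not carry over. Pictures are saved under pics/ and viewed, and the job is handed in when it is done.

Besides the shell and the picture viewer there is one more tool, called after "Emit:" by a JSON object that holds its "name" and its "arguments", one argument or row to a line. carry_out: Moves the arm, as the interface text tells. Its arguments: {"type":"object","properties":{"moves":{"type":"string"}},"required":["moves"]}

```bash
mkdir -p pics
cat > h.py <<'E'
import numpy as np, cv2, pickle
from plant import ctrl
from scipy.spatial.transform import Rotation as Ro
def snap(n,f=None):
    p=ctrl.snapshot(n)
    if f: cv2.imwrite('pics/'+f,cv2.cvtColor(p['image'],cv2.COLOR_RGB2BGR))
    return p
def proj(p,X):
    X=np.atleast_2d(X)@np.array(p['R']).T+np.array(p['t']); s=X[:,:2]/X[:,2:]
    s=s*(1+p['k1']*(s**2).sum(1,keepdims=True)); K=np.array(p['K'])
    return s@K[:2,:2].T+K[:2,2]
def ray(p,uv):
    K=np.array(p['K']); d=np.linalg.solve(K,[uv[0],uv[1],1])[:2]; s=d.copy()
    for _ in range(50): s=d/(1+p['k1']*(s@s))
    R=np.array(p['R']); o=-R.T@np.array(p['t']); v=R.T@np.array([s[0],s[1],1]); return o,v/np.linalg.norm(v)
def onz(p,uv,z):
    o,v=ray(p,uv); return o+v*(z-o[2])/v[2]
E
python3 - <<'E'
from h import *
for n in ['top','side','wrist']:
    p=snap(n,n+'0.png'); print(n,p['K'],p['k1'],-np.array(p['R']).T@p['t'],p['shot'])
    for l in ['strip','turntable','deck','leaf_edge','strip_upstand','strip_nose_left','strip_nose_right','helix','gauge','cup','jar','flatbar']:
        for r in ctrl.mark_of(p,l)[:4]:
            u=r['at'][::-1]; z={'leaf_edge':.064,'deck':.05,'helix':.05,'strip_upstand':.025,'strip_nose_left':.002,'strip_nose_right':.002}.get(l,0)
            print(l,round(r['confidence'],2),np.round(u,1),onz(p,u,z).round(4))
print(ctrl.get_obs())
E
```

```text
top [[486.06341386   0.         256.4765401 ]
 [  0.         486.06341386 189.91256579]
 [  0.           0.           1.        ]] -0.007202764593810847 [0.30616133 0.04828175 1.42234132] 1
strip 0.86 [121.  273.9] [0.2797 0.4633 0.    ]
strip 0.66 [174.3 264.8] [0.3085 0.3095 0.    ]
strip 0.62 [108.8 215.7] [0.4484 0.5099 0.    ]
strip 0.58 [173.4 216.6] [0.4488 0.3183 0.    ]
turntable 0.68 [283.4 169.9] [ 0.5936 -0.0043  0.    ]
turntable 0.2 [209.9 121.3] [0.7409 0.22   0.    ]
leaf_edge 0.72 [282.6 192.3] [ 5.162e-01 -3.000e-04  6.400e-02]
strip_upstand 0.92 [120.9 276.6] [0.2726 0.4559 0.025 ]
strip_upstand 0.83 [103.4 213.1] [0.4532 0.5181 0.025 ]
strip_upstand 0.74 [167.8 217.8] [0.4426 0.3296 0.025 ]
strip_upstand 0.69 [171.6 264.7] [0.3086 0.3126 0.025 ]
strip_nose_left 0.94 [171.2 187.8] [0.5343 0.3282 0.002 ]
strip_nose_left 0.88 [152.4 280.6] [0.2624 0.3705 0.002 ]
strip_nose_left 0.81 [103.4 301.8] [0.1999 0.5088 0.002 ]
strip_nose_left 0.64 [128.7 195.7] [0.5087 0.4537 0.002 ]
strip_nose_right 0.86 [149.8 249.3] [0.3519 0.3827 0.002 ]
strip_nose_right 0.83 [195.8 206.
[... 2450 characters left out ...]
se_right 0.74 [300.9 116.7] [0.2967 0.5402 0.002 ]
{'clock': 1.95, 'joint_pos': array([ 8.26850172e+01,  2.05469110e+01,  6.80098655e-01,  9.29837635e-04,
       -7.01357896e+01, -1.65063078e+01]), 'qvel': array([ 0.04208048,  0.00206624, -0.06867476, -0.1795773 , -0.09547144,
        0.02098802]), 'tau': array([-2.21344562e-04, -5.82361972e+01,  2.93293744e+01,  7.00257495e+00,
        1.24212951e-02, -2.13348579e-05]), 'tool_pos': array([0.27263933, 0.6174588 , 0.4046438 ]), 'orientation': array([ 1.79997754e+02, -1.57770362e-03, -2.38209746e+01]), 'force': array([0.19641697, 0.43690356, 0.05888483]), 'moment': array([-0.02130347,  0.01452675, -0.03075099]), 'opening': 0.08760902347477988}
```

View pictures.

View pics/top0.png

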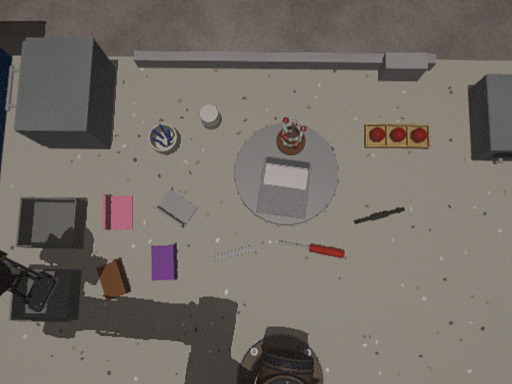

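View pics/side0.png

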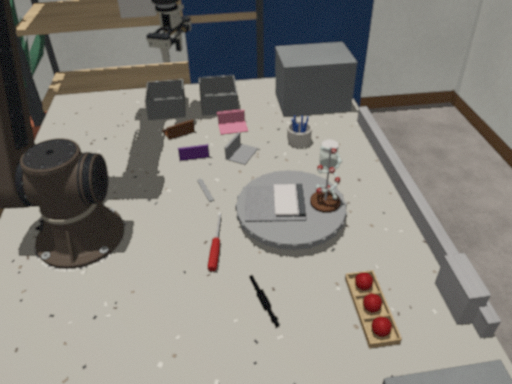

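View pics/wrist0.png

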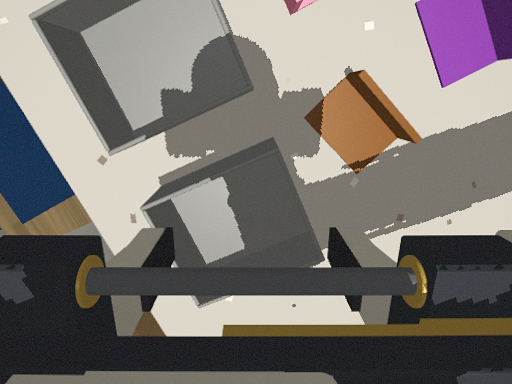

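Run:
```python
import cv2
a=cv2.imread('pics/top0.png')[180:320,60:220]
cv2.imwrite('pics/crop_top0.png',cv2.resize(a,None,fx=4,fy=4,interpolation=cv2.INTER_CUBIC))
a=cv2.imread('pics/top0.png')[110:250,210:370]
cv2.imwrite('pics/crop_top0b.png',cv2.resize(a,None,fx=4,fy=4,interpolation=cv2.INTER_CUBIC))
```

```text
(no output)
```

View pics/crop_top0.png

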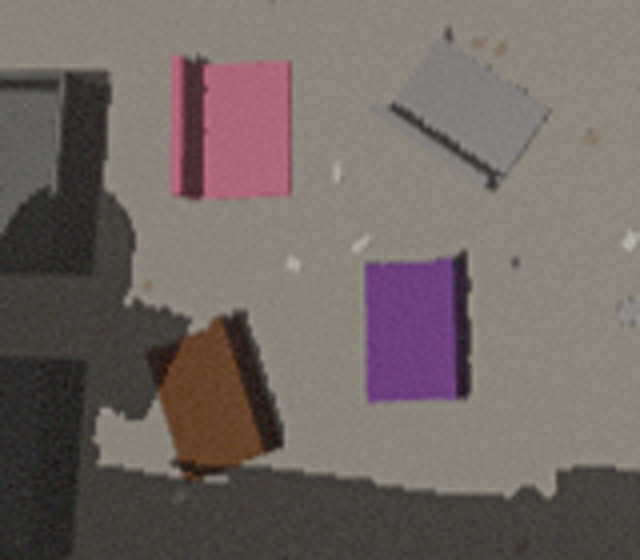

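View pics/crop_top0b.png

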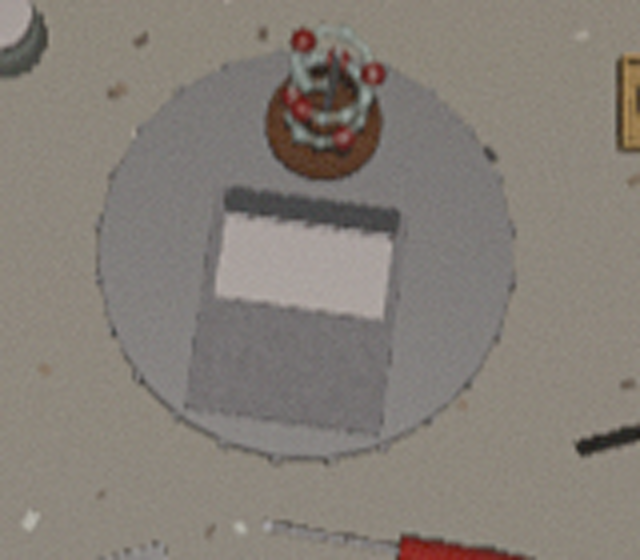

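The loose strip could be taken for the brown (113,279), pink (118,212), purple (163,262) or grey (178,207) piece. I choose the grey one, because bare aluminium is what the task describes. In the crop its upstand runs along the lower-left side and the flange points up-right. The turntable is at (286,172) and the leaf is white, with the open front facing the robot. Next I'll fit the poses.

Run:
```python
from h import *
P={}
for n in ['top','side']:
    P[n]=snap(n)
    for l in ['strip_upstand','strip_nose_left','strip_nose_right']:pass
pickle.dump(P,open('P.pkl','wb'))
for n in P:
    c={'top':(210,110,160,140),'side':(215,150,160,120)}[n]
    a=P[n]['image'][c[1]:c[1]+c[3],c[0]:c[0]+c[2]]
    cv2.imwrite(f'pics/{n}_z.png',cv2.cvtColor(cv2.resize(a,None,fx=5,fy=5,interpolation=cv2.INTER_CUBIC),cv2.COLOR_RGB2BGR)[:600])
c=(215,130,60,50);a=P['side']['image'][c[1]:c[1]+c[3],c[0]:c[0]+c[2]]
cv2.imwrite('pics/side_strip.png',cv2.cvtColor(cv2.resize(a,None,fx=10,fy=10,interpolation=cv2.INTER_CUBIC),cv2.COLOR_RGB2BGR))
# edge fit: model lines project; minimise by maximising gradient contrast
```

```text
(no output)
```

View pics/side_z.png

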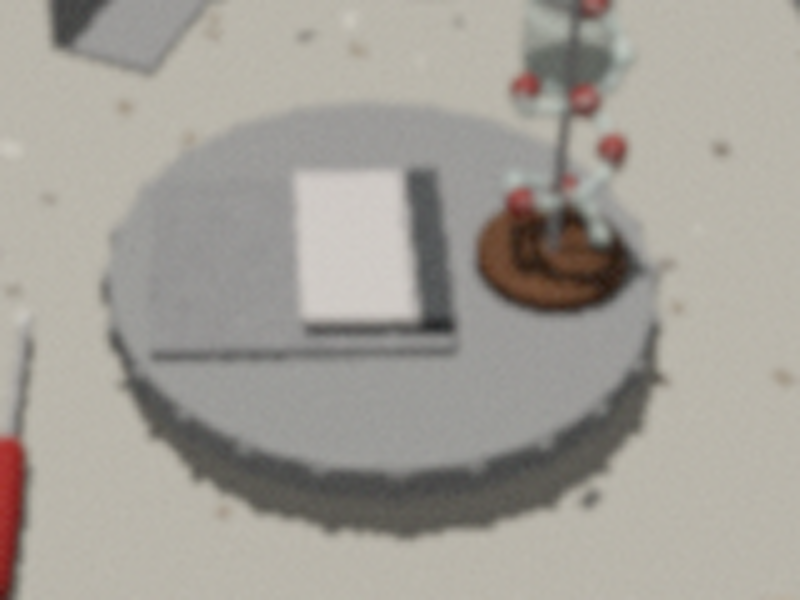

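View pics/side_strip.png

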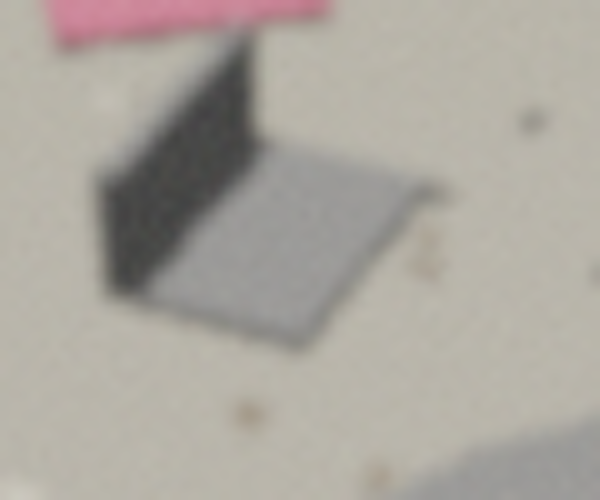

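View pics/top_z.png

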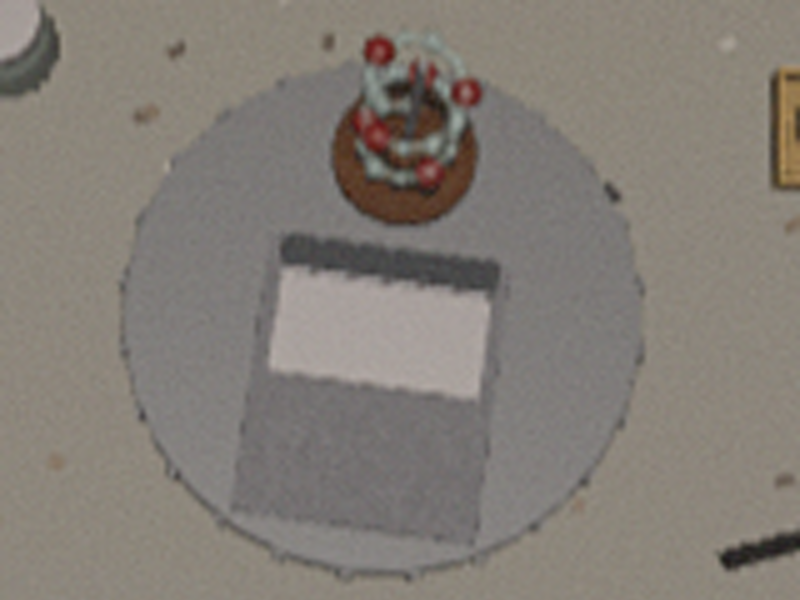

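```bash
cat > fit1.py <<'E'
from h import *
from scipy.optimize import least_squares
P=pickle.load(open('P.pkl','rb'))
def px(u,off,f): return (np.array(u)+.5)/f-.5+np.array(off)
T=[('top',(-.045,.06,.068),px((267,371),(210,110),5)),('top',(-.045,-.06,.068),px((478,399),(210,110),5)),
('top',(-.125,.07,.056),px((233,511),(210,110),5)),('top',(-.125,-.07,.056),px((475,543),(210,110),5)),
('side',(-.045,.06,.068),px((293,170),(215,150),5)),('side',(-.045,-.06,.068),px((300,322),(215,150),5)),('side',(-.125,-.07,.056),px((153,353),(215,150),5))]
S=[('side',(.069,.05,.004),px((425,183),(215,130),10)),('side',(.069,-.05,.004),px((303,342),(215,130),10)),('side',(.004,-.05,.004),px((150,290),(215,130),10)),
('side',(.004,.05,.004),px((260,142),(215,130),10)),
('top',(.069,.05,.004),px((447,36),(60,180),4)),('top',(.069,-.05,.004),px((549,108),(60,180),4)),('top',(-.004,-.05,.05),px((484,186),(60,180),4)),('top',(-.004,.05,.05),px((374,108),(60,180),4))]
def fit(L,x0):
    def f(v):
        c,s=np.cos(v[2]),np.sin(v[2]); o=[]
        for n,b,u in L:
            o.append(proj(P[n],[v[0]+c*b[0]-s*b[1],v[1]+s*b[0]+c*b[1],b[2]])[0]-u)
        return np.concatenate(o)
    r=least_squares(f,x0,loss='soft_l1'); return r.x,f(r.x).reshape(-1,2)
for n,L,x0 in [('tt',T,[.57,0,-.1]),('strip',S,[.45,.33,-.63])]:
    v,r=fit(L,x0); print(n,v.round(4),np.degrees(v[2]).round(2)); print(r.round(2).tolist())
    for cam in ['top','side']:
        v2,r2=fit([l for l in L if l[0]==cam],x0); print(cam,v2.round(4))
E
python3 fit1.py
```

```text
tt [ 0.5764 -0.0092 -0.1169] -6.7
[[-0.09, 0.09], [-0.07, 0.0], [-0.51, 0.01], [0.34, 0.14], [0.14, 0.74], [0.69, -0.37], [-0.47, 0.12]]
top [ 0.5766 -0.0094 -0.1174]
side [ 0.5762 -0.0084 -0.1151]
strip [ 0.4471  0.3261 -0.5724] -32.8
[[1.28, -0.03], [0.26, 0.4], [-2.27, 0.74], [0.56, -0.33], [-1.19, -0.24], [0.91, 0.33], [0.27, 0.14], [-0.79, 0.2]]
top [ 0.4477  0.3257 -0.585 ]
side [ 0.446   0.3269 -0.5518]
```

```bash
cat >> h.py <<'E'
def Rt(e): return Ro.from_euler('xyz',e,degrees=True)
def plan(target,psi,base=None):
    o=ctrl.get_obs() if base is None else base
    R0=Rt(o['orientation']); R1=Rt([180,0,psi])
    print('now',np.round(o['tool_pos'],4),np.round(o['orientation'],2),'F',np.round(o['force'],1),'open',round(o['opening'],4),'t',round(o['clock'],2))
    print('shift',(R0.inv().apply(np.array(target)-o['tool_pos'])).round(4),'rotvec',(R0.inv()*R1).as_rotvec().round(4))
E
python3 -c "
from h import *
plan([.447,.326,.30],-123)
p=snap('wrist'); R=Rt(ctrl.get_obs()['orientation']).as_matrix(); print((p['R']@R).round(3)); print(R.T@(-p['R'].T@p['t']-ctrl.get_obs()['tool_pos']))
"
```

```text
now [0.2727 0.6175 0.4047] [-180.     -0.    -23.82] F [ 0.  -0.5 -0.4] open 0.0876 t 2.05
shift [0.2772 0.1962 0.1047] rotvec [-0.     0.     1.731]
[[-0.001  1.     0.001]
 [-0.955 -0.    -0.296]
 [-0.296 -0.001  0.955]]
[0.07893304 0.00013135 0.0194707 ]
```

Emit:
{"name": "carry_out", "arguments": {
  "moves": "0.06 0.2772 0.1962 0.1047 0 0 1.731;0.06 0.2772 0.1962 0.1047 0 0 1.731;0.06 0.2772 0.1962 0.1047 0 0 1.731;0.06 0.2772 0.1962 0.1047 0 0 1.731;0.06 0.2772 0.1962 0.1047 0 0 1.731;0.06 0.2772 0.1962 0.1047 0 0 1.731;0.06 0.2772 0.1962 0.1047 0 0 1.731;0.06 0.2772 0.1962 0.1047 0 0 1.731;0.06 0.2772 0.1962 0.1047 0 0 1.731;0.06 0.2772 0.1962 0.1047 0 0 1.731;0.06 0.2772 0.1962 0.1047 0 0 1.731;0.06 0.2772 0.1962 0.1047 0 0 1.731;0.06 0.2772 0.1962 0.1047 0 0 1.731;0.06 0.2772 0.1962 0.1047 0 0 1.731"
}}

```text
clock: 3.5
tool_pos: [0.447, 0.326, 0.3001]
orientation: [-180.0, 0.0, -122.8]
force: [-0.3, 0.6, -0.1]
opening: 0.0597
```

Run:
```python
from h import *
o=ctrl.get_obs(); print(o['joint_pos'].round(1),o['qvel'].round(2)); plan([.447,.326,.187],-123)
p=snap('wrist','w1.png'); pickle.dump(p,open('w1.pkl','wb'))
z={'strip_upstand':.025,'strip_nose_left':.002,'strip_nose_right':.002}
for l in z:
    for r in ctrl.mark_of(p,l)[:2]: print(l,round(r['confidence'],2),np.round(r['at'][::-1],1),onz(p,r['at'][::-1],z[l]).round(4))
im=cv2.imread('pics/w1.png')
yaw=np.radians(-33);c,s=np.cos(yaw),np.sin(yaw)
for b in [(.069,.05,.004),(.069,-.05,.004),(.004,-.05,.004),(.004,.05,.004),(-.004,.05,.05),(-.004,-.05,.05),(.004,.05,.05),(.004,-.05,.05)]:
    u=proj(p,[.447+c*b[0]-s*b[1],.326+s*b[0]+c*b[1],b[2]])[0]; print(b,u.round(1)); cv2.circle(im,tuple(int(x) for x in u.round()),2,(0,0,255),-1)
cv2.imwrite('pics/w1o.png',im)
```

```text
[ 56.4  14.5 -22.9   0.  -52.6 -89.2] [ 0.05 -0.08 -0.09 -0.04 -0.07  0.04]
now [0.447  0.326  0.3001] [-1.8000e+02  1.0000e-02 -1.2285e+02] F [-0.3  0.6 -0.1] open 0.0597 t 3.5
shift [ 1.000e-04 -0.000e+00  1.131e-01] rotvec [-0.      0.0002  0.0027]
strip_upstand 0.66 [251.5 192.2] [0.4457 0.3279 0.025 ]
strip_upstand 0.59 [490.1 208.5] [0.2749 0.4566 0.025 ]
strip_nose_left 0.87 [451.4 119.3] [0.2632 0.3735 0.002 ]
strip_nose_left 0.75 [181.5 232. ] [0.5304 0.3312 0.002 ]
strip_nose_right 0.93 [173.4 133.5] [0.4786 0.2495 0.002 ]
strip_nose_right 0.7 [358.8 181. ] [0.3588 0.3797 0.002 ]
(0.069, 0.05, 0.004) [179.2 233. ]
(0.069, -0.05, 0.004) [171.7 130.4]
(0.004, -0.05, 0.004) [244.7 130.5]
(0.004, 0.05, 0.004) [245.1 233.2]
(-0.004, 0.05, 0.05) [253.7 256.8]
(-0.004, -0.05, 0.05) [254.3 137.4]
(0.004, 0.05, 0.05) [244.2 256.7]
(0.004, -0.05, 0.05) [243.6 137.4]
```

View pics/w1o.png

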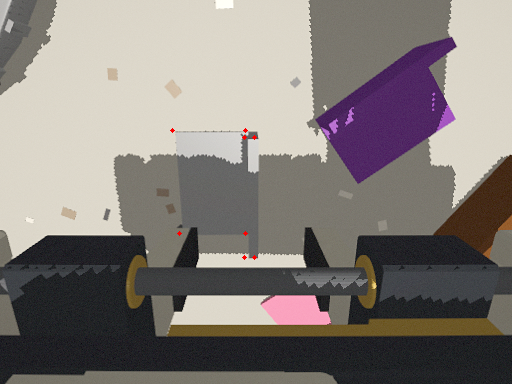

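Run:
```python
import cv2
a=cv2.imread('pics/w1.png')[120:270,160:280]
cv2.imwrite('pics/w1z.png',cv2.resize(a,None,fx=4,fy=4,interpolation=cv2.INTER_CUBIC))
```

```text
(no output)
```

View pics/w1z.png

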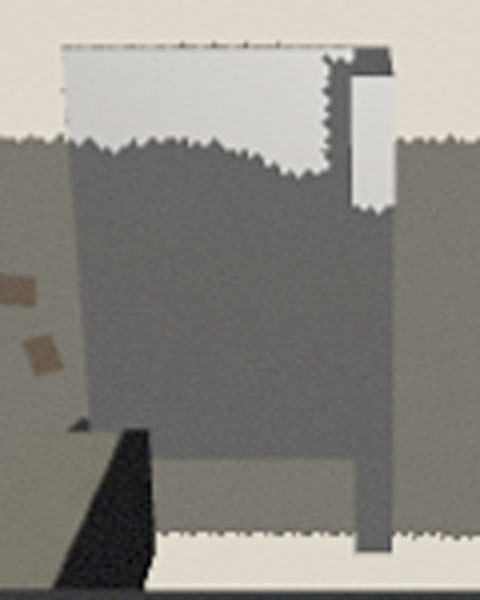

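Run:
```python
from h import *
from scipy.optimize import least_squares
p=pickle.load(open('w1.pkl','rb'))
q=lambda u:(np.array(u)+.5)/4-.5+np.array([160,120])
L=[((.069,-.05,.004),q((63,46))),((.004,.05,.05),q((356,551))),((-.004,.05,.05),q((393,551))),((.004,-.05,.05),q((351,76))),((-.004,-.05,.05),q((395,76))),]
def f(v):
    c,s=np.cos(v[2]),np.sin(v[2])
    o=[proj(p,[v[0]+c*b[0]-s*b[1],v[1]+s*b[0]+c*b[1],b[2]])[0]-u for b,u in L]
    # flange front edge line point
    A=proj(p,[[v[0]+c*.069-s*b,v[1]+s*.069+c*b,.004] for b in (-.05,.05)]); d=A[1]-A[0]; w=q((90,430))-A[0]
    return np.concatenate(o+[[(d[0]*w[1]-d[1]*w[0])/np.linalg.norm(d)]])
r=least_squares(f,[.447,.326,-.58]); v=r.x
print(v.round(4),np.degrees(v[2]).round(2),r.fun.round(2))
psi=np.degrees(v[2])-90
plan([v[0],v[1],.187],psi)
```

```text
[ 0.4446  0.3284 -0.5718] -32.76 [-0.19  0.38 -0.3   0.13 -0.07  0.11  0.33 -0.24  0.04 -0.26  0.16]
now [0.447 0.326 0.3  ] [ 180.     -0.   -122.93] F [-0.3  0.2  1.5] open 0.0602 t 3.7
shift [-0.0007  0.0032  0.113 ] rotvec [ 0.    -0.    -0.003]
```

Emit:
{"name": "carry_out", "arguments": {
  "moves": "0.06 -0.0007 0.0032 0.03 0 0 -0.004;0.06 -0.0007 0.0032 0.06 0 0 -0.004;0.06 -0.0007 0.0032 0.09 0 0 -0.004;0.06 -0.0007 0.0032 0.105 0 0 -0.004;0.06 -0.0007 0.0032 0.113 0 0 -0.004;0.06 -0.0007 0.0032 0.113 0 0 -0.004;0.03 -0.0007 0.0032 0.113 0 0 -0.004;0 -0.0007 0.0032 0.113 0 0 -0.004;0 -0.0007 0.0032 0.113 0 0 -0.004;0 -0.0007 0.0032 0.113 0 0 -0.004;0 -0.0007 0.0032 0.113 0 0 -0.004;0 -0.0007 0.0032 0.113 0 0 -0.004"
}}

```text
clock: 4.9
tool_pos: [0.4447, 0.3283, 0.1872]
orientation: [-180.0, 0.0, -122.8]
force: [0.4, -0.4, 0.7]
opening: 0.0175
```

Run:
```python
from h import *
o=ctrl.get_obs(); print(o['joint_pos'].round(1),o['moment'].round(2)); 
yaw=np.radians(-6.7);c,s=np.cos(yaw),np.sin(yaw)
for xx,z in [(-.145,.30),(-.125,.27)]:
    plan([.5764+c*xx,-.0092+s*xx,z],-96.7)
p=snap('wrist','w2.png')
```

```text
[ 56.7  22.9 -29.3   0.  -37.8 -89.5] [ 0.12 -0.13  0.03]
now [0.4447 0.3283 0.1872] [-1.8000e+02  2.0000e-02 -1.2277e+02] F [ 0.4 -0.4  0.7] open 0.0175 t 4.9
shift [ 0.2762 -0.1632 -0.1129] rotvec [-1.000e-04  4.000e-04 -4.551e-01]
now [0.4447 0.3283 0.1872] [-1.8000e+02  2.0000e-02 -1.2277e+02] F [ 0.4 -0.4  0.7] open 0.0175 t 4.9
shift [ 0.2674 -0.1812 -0.0829] rotvec [-1.000e-04  4.000e-04 -4.551e-01]
```

View pics/w2.png

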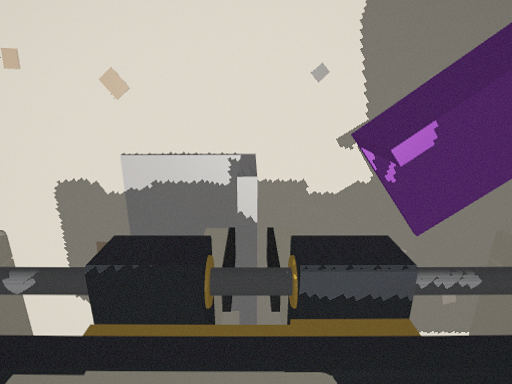

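Emit:
{"name": "carry_out", "arguments": {
  "moves": "0 0 0 0 0 0 0;0 0 0 0 0 0 0;0 0 0 0 0 0 0;0 0 0 0 0 0 0;0 0 0 0 0 0 0;0 0 0 -0.01 0 0 0;0 0 0 -0.03 0 0 0;0 0 0 -0.06 0 0 0"
}}

```text
clock: 5.75
tool_pos: [0.4441, 0.3277, 0.2464]
orientation: [180.0, -0.2, -122.8]
force: [0.6, 0.3, -1.3]
opening: 0.0077
```

Run:
```python
from h import *
yaw=np.radians(-6.7);c,s=np.cos(yaw),np.sin(yaw)
plan([.5764+c*-.15,-.0092+s*-.15,.27],-96.7)
p=snap('wrist','w3.png')
```

```text
now [0.4441 0.3277 0.2464] [ 179.97   -0.22 -122.8 ] F [ 0.6  0.3 -1.3] open 0.0077 t 5.75
shift [ 0.2776 -0.159  -0.0226] rotvec [ 0.0014 -0.0037 -0.4555]
```

View pics/w3.png

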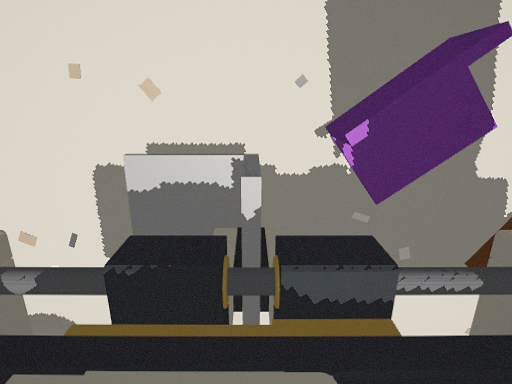

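Emit:
{"name": "carry_out", "arguments": {
  "moves": "0 0.01 -0.005 -0.023 0 0 -0.02;0 0.04 -0.023 -0.023 0 0 -0.06;0 0.08 -0.046 -0.023 0 0 -0.13;0 0.12 -0.069 -0.023 0 0 -0.2;0 0.16 -0.092 -0.023 0 0 -0.26;0 0.2 -0.115 -0.023 0 0 -0.33;0 0.235 -0.135 -0.023 0 0 -0.39;0 0.26 -0.149 -0.023 0 0 -0.43;0 0.272 -0.156 -0.023 0 0 -0.45;0 0.277 -0.159 -0.023 0 0 -0.456;0 0.277 -0.159 -0.023 0 0 -0.456;0 0.277 -0.159 -0.023 0 0 -0.456"
}}

```text
clock: 7.0
tool_pos: [0.4286, 0.0098, 0.2701]
orientation: [-180.0, 0.0, -96.7]
force: [-0.4, -0.4, -2.2]
opening: 0.0077
```

```bash
cat > chk.py <<'E'
import sys
from h import *
tag=sys.argv[1]
TT=np.array([.5764,-.0092,np.radians(-6.7)])
def tt2w(b):
    c,s=np.cos(TT[2]),np.sin(TT[2]); b=np.atleast_2d(b); return np.c_[TT[0]+c*b[:,0]-s*b[:,1],TT[1]+s*b[:,0]+c*b[:,1],b[:,2]]
o=ctrl.get_obs(); R=Rt(o['orientation'])
c,s=np.cos(TT[2]),np.sin(TT[2]); d=o['tool_pos'][:2]-TT[:2]
print('tcp in tt',np.round([c*d[0]+s*d[1],-s*d[0]+c*d[1]],4),'z',o['tool_pos'][2].round(4),'ori',o['orientation'].round(2),'F',o['force'].round(1),'M',o['moment'].round(2),'t',round(o['clock'],2),'open',round(o['opening'],4))
# strip corners from tool pose: strip x=-tool y, strip y = -tool x?, strip z=-tool z ; grasp h above underside 28mm
def strip(b,h=.028):
    b=np.atleast_2d(b); return R.apply(np.c_[-b[:,1],-b[:,0],-(b[:,2]-h)+.159])+o['tool_pos']
for n in sys.argv[2:]:
    p=snap(n,f'{n}_{tag}.png'); pickle.dump(p,open(f'{n}_{tag}.pkl','wb'))
    im=cv2.imread(f'pics/{n}_{tag}.png')
    for X,col in [(tt2w([(-.045,.06,.068),(-.045,-.06,.068),(-.125,.07,.056),(-.125,-.07,.056),(.015,.06,.068),(.015,-.06,.068)]),(0,0,255)),(strip([(.069,.05,.004),(.069,-.05,.004),(-.004,.05,.05),(-.004,-.05,.05),(.004,.05,.05),(.004,-.05,.05)]),(0,255,0))]:
        u=proj(p,X); print(n,u.round(1).tolist())
        for q in u: cv2.circle(im,tuple(int(x) for x in q.round()),1,col,-1)
    cv2.imwrite(f'pics/{n}_{tag}_o.png',im)
E
python3 chk.py a wrist top side
```

```text
tcp in tt [-0.149   0.0016] z 0.2701 ori [-1.7998e+02  2.0000e-02 -9.6670e+01] F [-0.4 -0.4 -2.2] M [ 0.17 -0.02 -0.03] t 7.0 open 0.0077
wrist [[101.2, 300.5], [71.6, 127.6], [217.0, 301.9], [209.4, 108.8], [17.1, 300.0], [-28.6, 128.0]]
wrist [[140.0, 309.0], [119.9, 153.2], [256.1, 371.3], [257.2, 174.3], [239.8, 371.3], [236.9, 174.4]]
top [[262.9, 183.9], [305.1, 189.4], [255.7, 211.8], [305.0, 218.4], [265.7, 163.3], [307.7, 168.7]]
top [[264.2, 195.4], [300.0, 200.1], [260.6, 219.8], [298.0, 224.8], [261.0, 216.9], [298.3, 221.8]]
side [[273.3, 184.4], [275.3, 213.6], [245.0, 186.0], [244.7, 220.3], [294.7, 183.9], [298.3, 213.1]]
side [[260.9, 181.2], [261.7, 205.5], [233.7, 168.6], [232.7, 192.7], [236.6, 168.6], [235.8, 192.6]]
```

View pics/wrist_a_o.png

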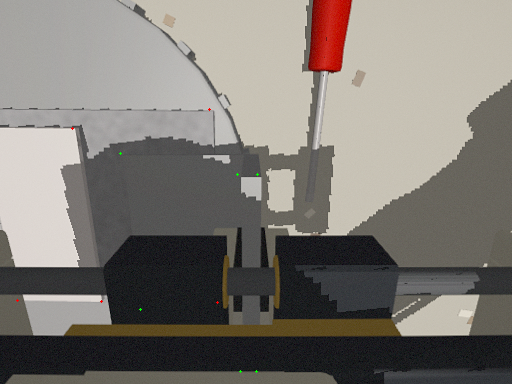

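View pics/side_a_o.png

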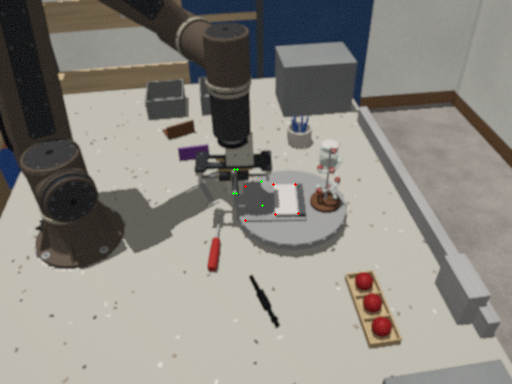

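Run:
```python
import cv2
a=cv2.imread('pics/wrist_a.png')[90:240,50:270]
cv2.imwrite('pics/wrist_az.png',cv2.resize(a,None,fx=3.6,fy=3.6,interpolation=cv2.INTER_CUBIC))
a=cv2.imread('pics/top_a.png')[150:240,240:330]
cv2.imwrite('pics/top_az.png',cv2.resize(a,None,fx=6,fy=6,interpolation=cv2.INTER_CUBIC))
```

```text
(no output)
```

View pics/wrist_az.png

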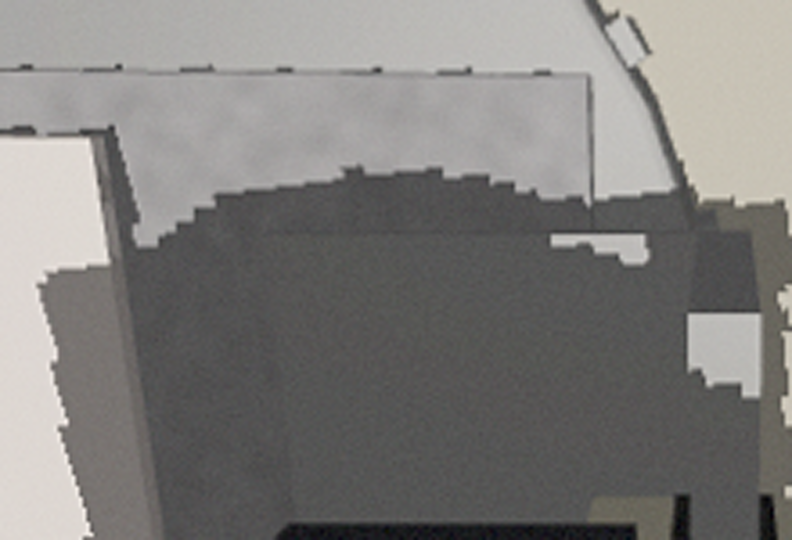

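View pics/top_az.png

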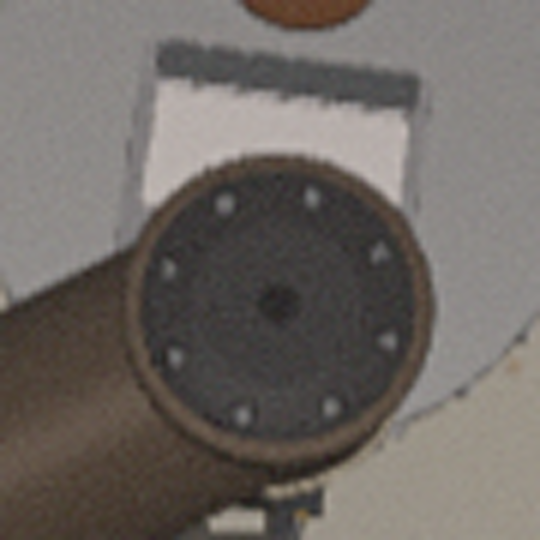

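```bash
cat > map.py <<'E'
from h import *
from scipy.optimize import least_squares
p=pickle.load(open('wrist_a.pkl','rb'))
q=lambda u:(np.array(u)+.5)/3.6-.5+np.array([50,90])
tcp=np.array([.4286,.0098,.2701]); R=Rt([-179.98,.02,-96.67])
A=R.as_matrix()
pts_s=[((.069,-.05,.004),(268,234)),((.004,-.05,.05),(687,313)),((-.004,-.05,.05),(760,313)),((-.004,-.05,0),(752,232))]
lin_s=[(((.069,-.05,.004),(.069,.05,.004)),(293,518)),(((.004,-.05,.05),(.004,.05,.05)),(691,500)),(((-.004,-.05,.05),(-.004,.05,.05)),(760,500))]
pts_t=[((-.125,-.07,.056),(590,76)),((-.045,-.06,.068),(95,136))]
lin_t=[(((-.125,-.07,.056),(.035,-.07,.056)),(20,68)),(((-.045,-.06,.068),(-.045,.06,.068)),(110,265)),(((-.045,-.06,.064),(-.045,.06,.064)),(160,525)),(((-.125,-.07,.056),(-.125,.07,.056)),(592,190))]
sg=np.array([.02,.02,.02,.002,.002,.002, .0007,.004,.01,.01,.0015, .0015,.0015,.008])
TT0=np.array([.5764,-.0092,np.radians(-6.7)])
def sw(v,b):
    r=Ro.from_euler('zy',[v[8],v[9]]); b=r.apply(np.array(b)-[0,0,.028])+[v[6],v[7],v[10]]
    return A@np.array([-b[1],-b[0],-b[2]+.159])+tcp
def tw(v,b):
    t=TT0+v[11:14]; c,s=np.cos(t[2]),np.sin(t[2]); return np.array([t[0]+c*b[0]-s*b[1],t[1]+s*b[0]+c*b[1],b[2]])
def f(v):
    Q=dict(p); C=Ro.from_rotvec(v[:3]).as_matrix(); Q['R']=C@p['R']; Q['t']=C@np.array(p['t'])+v[3:6]
    o=[]
    for w,P,L in [(sw,pts_s,lin_s),(tw,pts_t,lin_t)]:
        for b,u in P: o+=list(proj(Q,w(v,b))[0]-q(u))
        for (a,b),u in L:
            x,y=proj(Q,[w(v,a),w(v,b)]); d=y-x; e=q(u)-x; o.append((d[0]*e[1]-d[1]*e[0])/np.linalg.norm(d))
    return np.r_[np.array(o)/.4,v/sg]
r=least_squares(f,np.zeros(14)); v=r.x; C=np.linalg.pinv(r.jac.T@r.jac)
print('cam',v[:6].round(4)); print('strip sx sy yaw pitch h',v[6:11].round(4)); print('tt',(TT0+v[11:]).round(4)); print((r.fun[:-14]*.4).round(2)); print('sd',np.sqrt(np.diag(C))[6:].round(4))
E
python3 map.py
```

```text
cam [-0.0137  0.0002  0.0141  0.0015 -0.0009 -0.0004]
strip sx sy yaw pitch h [-0.0002  0.0002  0.0037 -0.0013 -0.0002]
tt [ 0.5763 -0.0098 -0.1209]
[-0.89 -0.03  0.49 -0.21  0.53 -0.01  0.05  0.45  0.91 -0.61 -0.49  0.02
  0.22 -0.58 -0.28  0.17  0.41  0.22 -0.01]
sd [0.0006 0.0013 0.006  0.0065 0.0009 0.0008 0.0012 0.0058]
```

Run:
```python
from h import *
TT=np.array([.5763,-.0096,np.radians(-6.85)]);c,s=np.cos(TT[2]),np.sin(TT[2])
for xx in (-.124,):
  for z in (.247,.243): plan([TT[0]+c*xx,TT[1]+s*xx,z],-97.0)
```

```text
now [0.4286 0.0101 0.27  ] [-180.     0.   -96.6] F [ 0.3 -0.  -3.2] open 0.0077 t 7.15
shift [ 0.002 -0.025  0.023] rotvec [-0.0001  0.0001  0.007 ]
now [0.4286 0.0101 0.27  ] [-180.     0.   -96.6] F [ 0.3 -0.  -3.2] open 0.0077 t 7.15
shift [ 0.002 -0.025  0.027] rotvec [-0.0001  0.0001  0.007 ]
```

Emit:
{"name": "carry_out", "arguments": {
  "moves": "0 0.002 -0.025 0 0 0 0.007;0 0.002 -0.025 0.01 0 0 0.007;0 0.002 -0.025 0.018 0 0 0.007;0 0.002 -0.025 0.023 0 0 0.007;0 0.002 -0.025 0.023 0 0 0.007"
}}

```text
clock: 7.65
tool_pos: [0.4522, 0.0045, 0.246]
orientation: [179.9, -0.1, -97.0]
force: [0.4, 0.2, -1.5]
opening: 0.008
```

```bash
sed -i 's/^TT=.*/TT=np.array([.5763,-.0096,np.radians(-6.85)])/' chk.py; python3 chk.py b wrist side
python3 - <<'E'
import cv2
a=cv2.imread('pics/wrist_b.png')[60:240,20:270]
cv2.imwrite('pics/wrist_bz.png',cv2.resize(a,None,fx=3.2,fy=3.2,interpolation=cv2.INTER_CUBIC))
a=cv2.imread('pics/side_b.png')[150:240,210:330]
cv2.imwrite('pics/side_bz.png',cv2.resize(a,None,fx=6,fy=6,interpolation=cv2.INTER_CUBIC))
E
```

```text
tcp in tt [-0.1249 -0.0008] z 0.246 ori [ 1.7988e+02 -6.0000e-02 -9.7030e+01] F [ 0.4  0.2 -1.5] M [ 0.11  0.   -0.02] t 7.65 open 0.008
wrist [[121.7, 329.5], [91.6, 138.3], [248.7, 328.4], [247.2, 116.0], [27.7, 329.3], [-23.1, 139.2]]
wrist [[140.1, 309.0], [119.9, 153.2], [256.1, 371.3], [257.3, 174.3], [239.9, 371.3], [237.0, 174.4]]
side [[273.4, 184.4], [275.2, 213.7], [245.1, 186.0], [244.6, 220.4], [294.7, 184.0], [298.2, 213.2]]
side [[269.5, 188.5], [270.7, 213.0], [242.9, 176.1], [242.3, 200.3], [245.8, 176.0], [245.4, 200.3]]
```

View pics/wrist_bz.png

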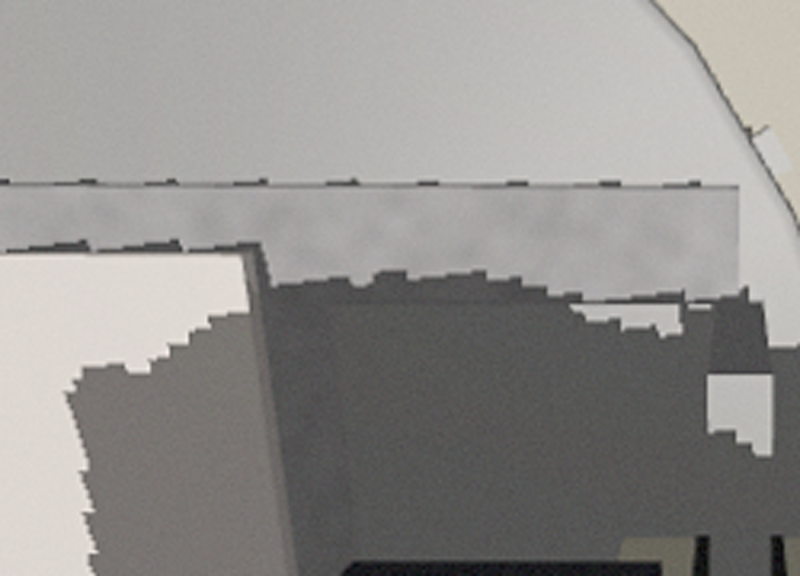

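View pics/side_bz.png

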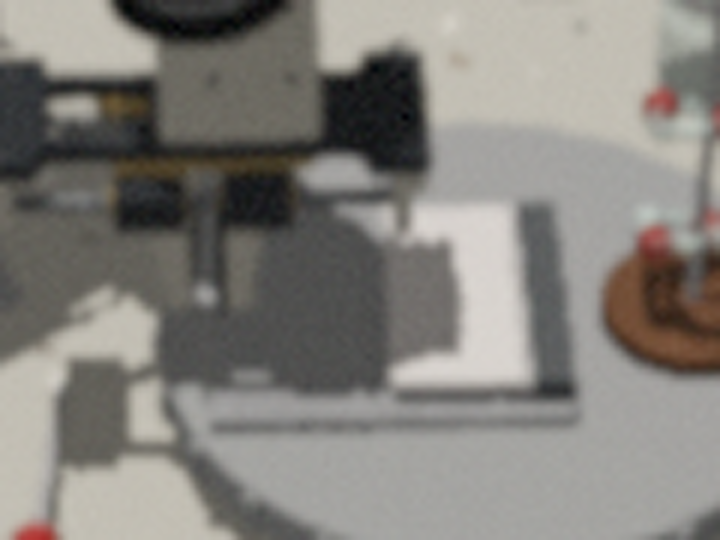

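```bash
sed -e "s/wrist_a/wrist_b/; s#/3.6-.5+np.array(\[50,90\])#/3.2-.5+np.array([20,60])#; s/^tcp=.*/tcp=np.array([.4522,.0045,.246]); R=Rt([179.88,-.06,-97.03])/; s/^TT0=.*/TT0=np.array([.5763,-.0096,np.radians(-6.85)])/" map.py > mapb.py
python3 - <<'E'
s=open('mapb.py').read().split('\n')
o=[]
for l in s:
    if l.startswith('pts_s'): l="pts_s=[((.069,-.05,.004),(331,303)),((.004,-.05,.05),(707,374)),((-.004,-.05,.05),(773,374)),((-.004,-.05,0),(763,300))]"
    if l.startswith('lin_s'): l="lin_s=[(((.069,-.05,.004),(.069,.05,.004)),(352,560)),(((.004,-.05,.05),(.004,.05,.05)),(710,540)),(((-.004,-.05,.05),(-.004,.05,.05)),(773,540))]"
    if l.startswith('pts_t'): l="pts_t=[((-.125,-.07,.056),(738,186)),((-.045,-.06,.068),(243,252))]"
    if l.startswith('lin_t'): l="lin_t=[(((-.125,-.07,.056),(.035,-.07,.056)),(10,183)),(((-.045,-.06,.068),(-.045,.06,.068)),(249,311)),(((-.045,-.06,.064),(-.045,.06,.064)),(297,560))]"
    o.append(l)
open('mapb.py','w').write('\n'.join(o))
E
python3 mapb.py
python3 - <<'E'
import cv2
a=cv2.imread('pics/wrist_b.png')[120:240,85:145]
cv2.imwrite('pics/wrist_bzz.png',cv2.resize(a,None,fx=5,fy=5,interpolation=cv2.INTER_CUBIC)*2)
E
```

```text
cam [-0.0091  0.0009  0.0096  0.0011 -0.0006  0.0003]
strip sx sy yaw pitch h [-0.0001 -0.     -0.0018 -0.0079  0.001 ]
tt [ 0.5762 -0.0098 -0.1204]
[-1.21 -0.18  0.6  -0.19  0.39 -0.01  0.05  0.6   1.31 -0.38 -0.7   0.12
 -0.04 -0.3  -0.09  0.18  0.41 -0.25]
sd [0.0006 0.0012 0.006  0.0071 0.0008 0.0007 0.0012 0.0058]
```

View pics/wrist_bzz.png

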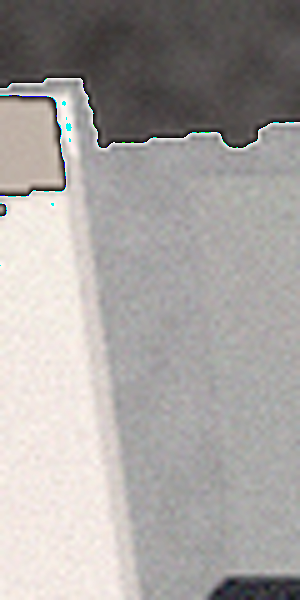

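Emit:
{"name": "carry_out", "arguments": {
  "moves": "0 -0.0006 0 0.001 0 0 0;0 -0.0006 0 0.002 0 0 0;0 -0.0006 0 0.003 0 0 0;0 -0.0006 0 0.0035 0 0 0"
}}

```text
clock: 8.15
tool_pos: [0.4531, 0.0051, 0.2435]
orientation: [-180.0, 0.0, -97.0]
force: [-0.1, 0.3, -1.7]
opening: 0.0079
```

```bash
python3 chk.py c | head -1
```

```text
tcp in tt [-1.241e-01 -1.000e-04] z 0.2435 ori [-1.7999e+02  1.0000e-02 -9.7050e+01] F [-0.1  0.3 -1.7] M [ 0.12 -0.04  0.03] t 8.15 open 0.0079
```

Not touching yet. I'll lower in 0.5 mm steps.

Emit:
{"name": "carry_out", "arguments": {
  "moves": "0 0 0 0.0005 0 0 0;0 0 0 0.001 0 0 0;0 0 0 0.001 0 0 0"
}}

```text
clock: 8.45
tool_pos: [0.4531, 0.0051, 0.243]
orientation: [-180.0, -0.0, -97.0]
force: [-3.8, 0.5, 6.7]
opening: 0.0079
```

Emit:
{"name": "carry_out", "arguments": {
  "moves": "0 0 0 0.0005 0 0 0;0 0 0 0.001 0 0 0;0 0 0 0.001 0 0 0"
}}

```text
clock: 8.75
tool_pos: [0.453, 0.0051, 0.243]
orientation: [-180.0, -0.0, -97.0]
force: [-9.8, 2.7, 20.7]
opening: 0.0078
```

Emit:
{"name": "carry_out", "arguments": {
  "moves": "0 0 0 -0.003 0 0 0;0 0 0 -0.0035 0 0 0;0 0 0 -0.0035 0 0 0;0 0 -0.003 -0.0035 0 0 0;0 0 -0.006 -0.0035 0 0 0;0 0 -0.009 -0.0035 0 0 0;0 0 -0.012 -0.0035 0 0 0;0 0 -0.015 -0.0035 0 0 0;0 0 -0.015 -0.0035 0 0 0"
}}

```text
clock: 9.65
tool_pos: [0.4684, 0.0032, 0.2449]
orientation: [-180.0, -0.0, -97.1]
force: [0.4, 0.8, -3.1]
opening: 0.0076
```

```bash
python3 chk.py d wrist side
python3 - <<'E'
import cv2
a=cv2.imread('pics/wrist_d.png')[60:240,20:270]
cv2.imwrite('pics/wrist_dz.png',cv2.resize(a,None,fx=3.2,fy=3.2,interpolation=cv2.INTER_CUBIC))
a=cv2.imread('pics/side_d.png')[150:240,210:330]
cv2.imwrite('pics/side_dz.png',cv2.resize(a,None,fx=6,fy=6,interpolation=cv2.INTER_CUBIC))
E
```

```text
tcp in tt [-1.086e-01 -1.000e-04] z 0.2449 ori [-1.800e+02 -1.000e-02 -9.705e+01] F [ 0.4  0.8 -3.1] M [ 0.11 -0.02  0.03] t 9.65 open 0.0076
wrist [[147.5, 329.4], [122.8, 136.7], [273.5, 328.3], [278.1, 114.3], [52.7, 329.1], [6.8, 137.5]]
wrist [[140.1, 309.1], [119.9, 153.3], [256.1, 371.3], [257.2, 174.4], [239.9, 371.3], [236.9, 174.4]]
side [[273.4, 184.4], [275.2, 213.7], [245.1, 186.0], [244.6, 220.4], [294.7, 184.0], [298.2, 213.2]]
side [[275.5, 188.4], [277.0, 212.9], [249.0, 176.0], [248.7, 200.3], [251.9, 176.0], [251.9, 200.2]]
```

View pics/wrist_dz.png

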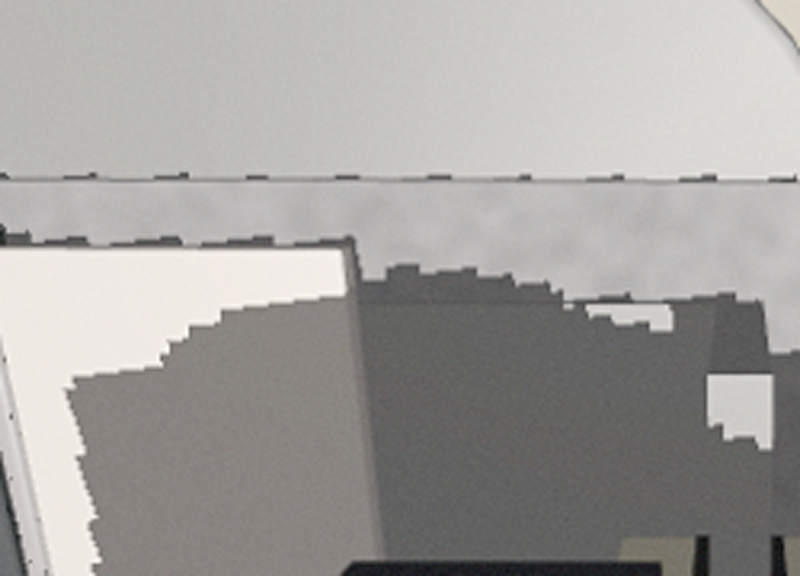

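View pics/side_dz.png

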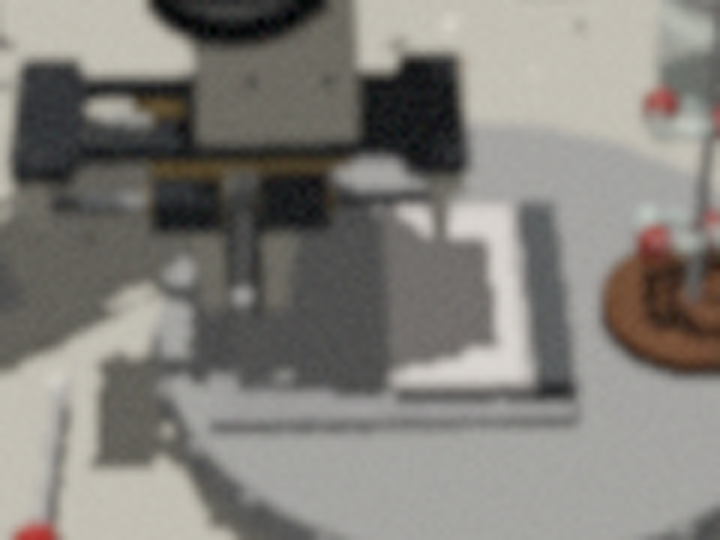

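Emit:
{"name": "carry_out", "arguments": {
  "moves": "0 0 -0.003 0 0 0 0;0 0 -0.006 0 0 0 0;0 0 -0.009 0 0 0 0;0 0 -0.012 0 0 0 0;0 0 -0.015 0 0 0 0;0 0 -0.018 0 0 0 0;0 0 -0.0195 0 0 0 0;0 0 -0.0195 0 0 0 0;0 0 -0.0195 0 0 0 0"
}}

```text
clock: 10.65
tool_pos: [0.4873, 0.0008, 0.2449]
orientation: [180.0, -0.0, -97.1]
force: [0.1, -0.8, -1.8]
opening: 0.0077
```

```bash
python3 chk.py e wrist side
python3 - <<'E'
import cv2
a=cv2.imread('pics/wrist_e.png')[60:240,20:270]
cv2.imwrite('pics/wrist_ez.png',cv2.resize(a,None,fx=3.2,fy=3.2,interpolation=cv2.INTER_CUBIC))
a=cv2.imread('pics/side_e.png')[150:240,210:330]
cv2.imwrite('pics/side_ez.png',cv2.resize(a,None,fx=6,fy=6,interpolation=cv2.INTER_CUBIC))
E
```

```text
tcp in tt [-0.0896 -0.0003] z 0.2449 ori [179.99  -0.   -97.05] F [ 0.1 -0.8 -1.8] M [0.09 0.02 0.03] t 10.65 open 0.0077
wrist [[177.6, 329.6], [159.8, 136.8], [301.6, 328.4], [313.4, 114.5], [82.5, 329.5], [43.1, 137.6]]
wrist [[140.1, 309.1], [119.9, 153.3], [256.1, 371.3], [257.2, 174.4], [239.8, 371.3], [236.9, 174.4]]
side [[273.4, 184.4], [275.2, 213.7], [245.1, 186.0], [244.6, 220.4], [294.7, 184.0], [298.2, 213.2]]
side [[282.2, 188.3], [284.2, 212.8], [255.9, 175.9], [256.1, 200.2], [258.8, 175.9], [259.2, 200.1]]
```

View pics/wrist_ez.png

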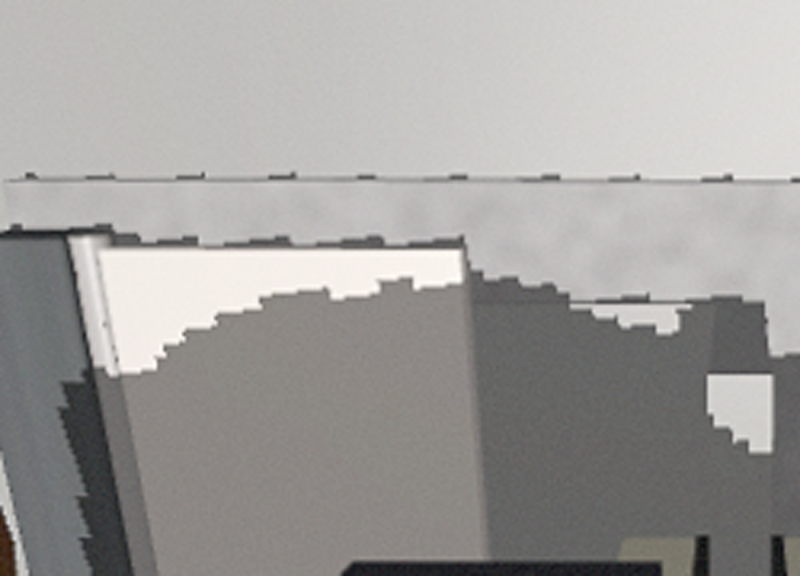

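View pics/side_ez.png

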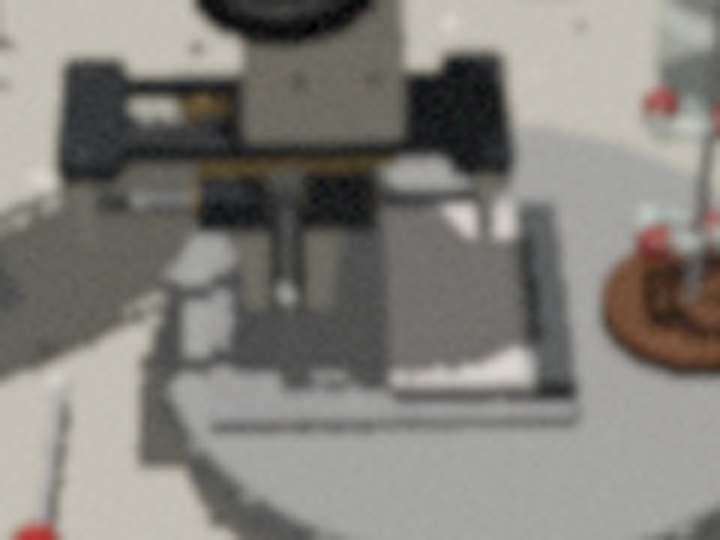

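Emit:
{"name": "carry_out", "arguments": {
  "moves": "0 0 0 0.001 0 0 0;0 0 0 0.0015 0 0 0;0 0 0 0.002 0 0 0;0 0 0 0.0025 0 0 0;0 0 0 0.003 0 0 0;0 0 0 0.0035 0 0 0;0 0 0 0.0035 0 0 0"
}}

```text
clock: 11.45
tool_pos: [0.4872, 0.0009, 0.243]
orientation: [-180.0, -0.0, -97.0]
force: [-8.9, 1.5, 18.9]
opening: 0.0078
```

```bash
python3 chk.py f side; python3 -c "
from h import *
o=ctrl.get_obs();print(o['qvel'].round(2))"
```

```text
tcp in tt [-0.0897 -0.0002] z 0.243 ori [-1.7998e+02 -1.0000e-02 -9.7010e+01] F [-8.9  1.5 18.9] M [ 0.7   2.93 -0.04] t 11.45 open 0.0078
side [[273.4, 184.4], [275.2, 213.7], [245.1, 186.0], [244.6, 220.4], [294.7, 184.0], [298.2, 213.2]]
side [[282.2, 188.8], [284.2, 213.2], [255.9, 176.5], [256.2, 200.7], [258.8, 176.4], [259.3, 200.7]]
[-0.08 -0.05  0.04 -0.02  0.15  0.01]
```

Emit:
{"name": "carry_out", "arguments": {
  "moves": "0 0 0.0002 0.0003 0 0 0;0 0 0.0004 0.0005 0 0 0;0 0 0.0004 0.0005 0 0 0"
}}

```text
clock: 11.8
tool_pos: [0.4871, 0.0009, 0.243]
orientation: [-179.9, -0.0, -97.0]
force: [-8.3, 0.9, 23.2]
opening: 0.0076
```

```bash
python3 chk.py g wrist side
python3 - <<'E'
import cv2
a=cv2.imread('pics/wrist_g.png')[60:240,20:270]
cv2.imwrite('pics/wrist_gz.png',cv2.resize(a,None,fx=3.2,fy=3.2,interpolation=cv2.INTER_CUBIC))
a=cv2.imread('pics/side_g.png')[150:240,210:330]
cv2.imwrite('pics/side_gz.png',cv2.resize(a,None,fx=6,fy=6,interpolation=cv2.INTER_CUBIC))
E
```

```text
tcp in tt [-0.0898 -0.0002] z 0.243 ori [-179.93   -0.    -96.99] F [-8.3  0.9 23.2] M [ 0.46  3.11 -0.04] t 11.8 open 0.0076
wrist [[176.9, 331.6], [159.0, 137.1], [302.0, 330.5], [314.4, 114.6], [80.9, 331.3], [41.0, 137.7]]
wrist [[140.1, 309.1], [119.9, 153.3], [256.1, 371.3], [257.2, 174.4], [239.8, 371.3], [236.9, 174.4]]
side [[273.4, 184.4], [275.2, 213.7], [245.1, 186.0], [244.6, 220.4], [294.7, 184.0], [298.2, 213.2]]
side [[282.2, 188.8], [284.2, 213.2], [255.9, 176.5], [256.2, 200.7], [258.8, 176.4], [259.3, 200.7]]
```

View pics/wrist_gz.png

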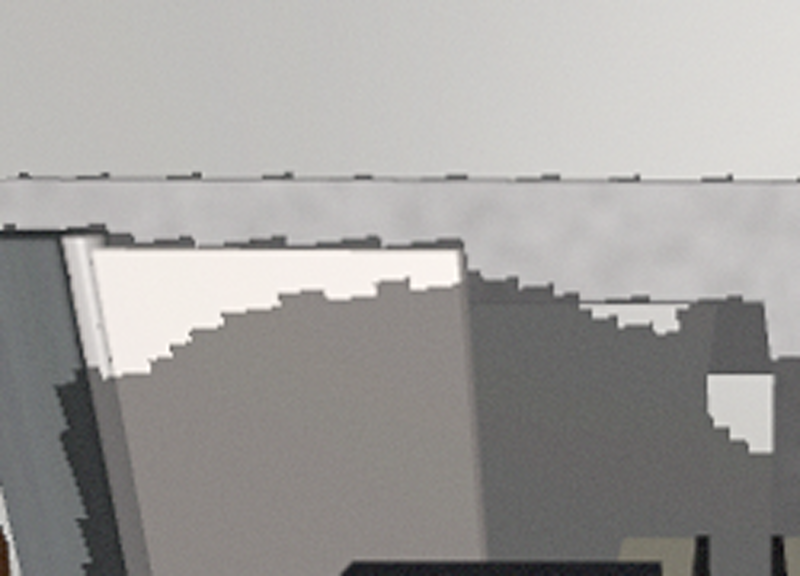

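View pics/side_gz.png

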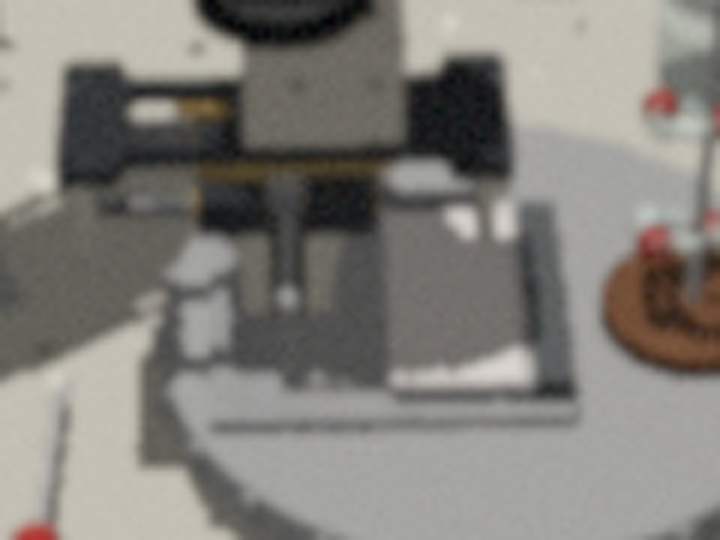

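Emit:
{"name": "carry_out", "arguments": {
  "moves": "0 0 0 0 0 0 0;0 0 0 0 0 0 0;0 0 0 0 0 0 0"
}}

```text
clock: 12.2
tool_pos: [0.4871, 0.0009, 0.243]
orientation: [-179.9, -0.0, -97.0]
force: [-8.9, 1.1, 23.1]
opening: 0.0081
```

```bash
python3 chk.py h; python3 -c "
from h import *
print(ctrl.close_job())"
```

```text
tcp in tt [-0.0898 -0.0002] z 0.243 ori [-179.92   -0.    -97.  ] F [-8.9  1.1 23.1] M [ 0.52  3.19 -0.08] t 12.2 open 0.0081
the job is handed in; nothing more can be done
None
```

The grey aluminium strip is under the leaf and pressed flat on the deck plate, still gripped, and I handed the job in at 12.2 s. I slid it in 2 mm above the deck and then pressed it down.

**Final checks**
- **Depth and centring:** the front edge is about 24 mm under the leaf. It is centred to within about 1 mm and square to within about 0.3°.
- **Press and grip:** the downward force held steady at about 23 N, with a finger opening of 8 mm.
- **Leaf:** it looked level and unmoved in the side view.
- **Helix and the rest:** the gripper stayed well short of the helix by the given sizes, and nothing else was seen to move. I did not re-measure the bystanders at the end.

**What disagreed or was left over**
- **Camera offset:** the wrist camera was off by about 4 pixels (3 mm) from the top and side cameras. The strip therefore shifted about 3 mm as the jaws closed on it. I allowed for the offset by placing the strip relative to the leaf in the same picture.
- **Sideways force:** about 9 N along x remained while pressing. Moving the command back 0.4 mm did not remove it, but the strip stayed put.

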